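# Open the quick-release device holder

## Robot

A 7-joint arm with a two-finger parallel gripper is mounted at the origin on a cart in front of the work surface, level with it; the furniture and walls round the work are solid. World frame = base frame: x ahead of the robot, y to its left, z up, the work surface at z = 0. Lengths are in m, angles in rad, forces in N, time in s.
With the tool pointing down it reaches from about 0.425 to 0.875 m from the base axis. Payload 8.4 kg.
Tool frame: the origin (TCP) lies at the very end of the fingers, on their centre line; the grasp point (between the pads) lies 19 mm behind it; z points along the fingers, y is the line along which they close (so a half turn about z gives the same grasp; the last joint's range is limited). The gripper opens to 87 mm and grips with 3 to 60 N. Pads are 19 mm wide; open, the fingers measure 117 mm over their backs; the gripper's body (75 mm by 190 mm) begins 51 mm behind the grasp point.
Start: joints at [-1.334, 0.333, 0.04, 1.465, -0.013, 1.343, -0.059], TCP at [0.214, 0.614, 0.223] pointing down, gripper open.
Joint ranges: [-2.58, 2.58], [-0.38, 2.09], [-1.3, 1.39], [0.25, 2.4], [-1.5, 4.64], [0.08, 2.09], [-2.65, 2.65]. Speed limits (rad/s): [2.22, 2.22, 2.79, 2.79, 3.14, 3.14, 3.14].

## Interface

Orientations are given as a rotation vector (axis times angle).
In Python, from cell import arm, optics gives the robot as it stands. The module is installed in compiled form; this text tells all that it offers.
- The arm moves only by the tool jog_arm, never from a script. Its argument "increments" is a list of rows, each a list of 7 numbers: the shift along the tool's x, y, z in m, then the turn, a rotation vector about the tool's x, y, z in degrees, then the finger opening in m, from 0 to 0.087. A call has 1 to 20 rows; each row is the pose to reach, as a shift and turn from the pose commanded when the call began, along the tool's axes at that moment; what a row does not reach only later rows make up. A row lasts 1/8 s, in which the tool goes at most 62.5 mm and 10.7 degrees, less where a joint would pass 70% of its speed; a pose out of reach is approached as far as the arm can. A call with a gripper value outside its range is refused whole. The fingers move at their own pace and stop on an object; the grip force is fixed at half the most. Time passes only in rows, so rows that repeat a pose let the fingers close. It gives the time, the measured TCP pose, the force, the opening and the grip force at its end, in the units of the state.
- arm.get_state(): the state, without advancing time (a new reading comes with each control period).
- optics.capture(name): name is "side" or "top" or "wrist"; returns a dict with "img" (420x560x3 uint8, red, green, blue), "fov_y" (degrees; the focal length in pixels is half the picture's height over the tangent of half this angle, whatever the lens; pixels are square), "cx", "cy" (the principal point, pixels), "world_from_camera" (4x4, takes a point from camera to world coordinates). Camera axes: x right, y down, z forward; pixel columns grow to the right and rows downward; lengths in m; the calibration is good to about 2 mm. A picture is of the moment at which its call begins. There is no depth.
- arm.close_job(): hands the job in; it is judged then, once.
The state is a dict: "t": time; "qpos": joint angles; "joint_velocities": joint speeds; "tau": joint torques, N m; "tcp_pos": TCP position; "tool_rot": TCP orientation; "ft_force": force on the tool from outside, world axes, zero at the start; "ft_torque": the same for the moment, N m; "width": finger opening in m; "gripper_force": force on a finger pad.
Only numpy, scipy, OpenCV 4.12 (cv2) and the standard library are available. Lean on these libraries where they do the work, as an engineer would, in place of code of your own. Each camera call takes 0.05 s, during which the arm holds its last target. There are 200 camera calls.

## Task

The ratchet holder on the desk still has its sliding jaw run up towards the power adapter. Press the release pad on top of the jaw down with a fingertip and, keeping it pressed, push the jaw back along its bar until it is fully home against the end stop; then let go so that the release springs up again. Do not grip or lift anything: the adapter stays lying in the holder and the things around it stay where they are.

Things in the scene. Friction and masses are not known exactly. Their poses are not given: they have to be found in the camera images.
- holder: Device holder fixed to the desk, 340 x 90 mm, aluminium base, grey plastic parts; origin at the centre of its underside. Its +x axis runs along the steel bar from fixed jaw to end stop: the way the jaw opens. At the -x end a 44 mm high fixed jaw and a 26 mm high deck with the adapter on it (top 57 mm above the desk); at the +x end the 36 mm high end stop.
- jaw (a joint): Slide of the moving jaw along the bar, m: 0 = closest to the fixed jaw, 0.165 = fully home at the end stop. Starts at 0.003 to 0.06. The ratchet keeps it from growing (after at most 8 mm of play) unless the release is held down; then it slides with a drag of a few N and stays where it is left.
- release (a joint): Travel of the spring release pad on the moving jaw, m: grows as pressed, 0.008 = fully down. At rest 0 to 0.004, as the pawl happens to sit on the teeth; the ratchet is free from about 0.0045, so press it all the way. It takes about 4 N to start and 6.5 N fully down, and springs up when let go.
- release_pad (a point): Centre of the top of the release pad: ribbed, black, 38 mm along the bar by 44 mm across, riding on the moving jaw; 49 to 53 mm above the desk at rest, 45 mm fully down. The jaw plate on its -x side is 44 mm high and the pad's two sides are open, so closed fingers can come down on it from above.
- backstop (a point): Point on the backstop, a grey upright on the moving jaw, 56 mm wide, 12 mm thick, top 82 mm above the desk, behind the pad on the end stop side. The point is mid-width on its flat face over the pad (facing holder -x), 70 mm above the desk, 22 mm from the pad's centre along the bar. A fingertip holding the pad down can push on this face to move the jaw.
- adapter: Power adapter, a plain black brick 58 x 130 x 31 mm lying across the holder's deck, loose; origin at the centre of its underside. To be left lying there.
- eraser: Eraser in a card sleeve, 46 x 21 x 12 mm, loose on the desk beside the holder; origin at the centre of its underside. Bystander.
- ear_case: White rounded earphone case, 46 x 60 x 22 mm, loose on the desk beside the holder; origin at the centre of its underside. Bystander.
- usb_stick: USB stick, 54 x 18 x 8 mm, loose on the desk beside the holder; origin at the centre of its underside. Bystander.

How it is judged:
On the way, in this order (a step that is already met when the one before it is completed fails the run):
1. the release is pressed down while the jaw is still short of its end stop (value of joint release above 0.0055 m and value of joint jaw below 0.1 m), for 0.1 s.
2. the jaw is pushed back to the end stop (value of joint jaw above 0.159 m), for 0.1 s.
At the end, for the whole second after the job is handed in: The jaw is within 6 mm of its end stop, the release has sprung up (reads under 4.8 mm), the adapter lies within 15 mm of where it was, at rest, and the eraser, the earphone case and the USB stick within 20 mm of where they were (value of joint jaw above 0.159 m and value of joint release below 0.0048 m and distance of adapter from where it was at the start of the episode below 0.015 m and linear speed of adapter below 0.02 m/s and distance of each of eraser, ear_case, usb_stick from where it was at the start of the episode below 0.02 m); the robot touches nothing.
It fails at once if the adapter is shifted, tipped or lifted (distance of adapter from where it was at the start of the episode above 0.02 m or angle between adapter's own z axis and vertical above 0.2 rad or height (world z) of adapter above 0.036 m).
It fails at once if a bystander is pushed about or lifted (distance of any of eraser, ear_case, usb_stick from where it was at the start of the episode above 0.03 m or height (world z) of any of eraser, ear_case, usb_stick above 0.01 m).
It also fails if it takes over 35 s, if anything falls off the work surface, if the arm or the gripper's body presses on something with over 40 N, if the wrist force passes 120 N, or if a joint passes its speed limit or range.

## Working session

There is one attempt and no reset: what is moved stays moved. The work goes in short steps, Python scripts to look and compute and a tool call to move; the robot and the scene stay as the last step left them, time stands still between calls to the robot, and variables do not carry over. Pictures are saved under pics/ and viewed, at most 10 in all, crops included, and the job is handed in when it is done.

Besides the shell and the picture viewer there is one more tool, called as name([rows], argument=value, ...), one row to a line, values as JSON. jog_arm: Moves the arm, as the interface text tells. Its arguments: {"type":"object","properties":{"increments":{"type":"array"}},"required":["increments"]}

```bash
mkdir -p pics; cat > h.py <<'E'
import numpy as np,cv2
from cell import arm,optics
def cap(n,f):
    d=optics.capture(n); cv2.imwrite('pics/'+f,d['img'][:,:,::-1]); np.savez('pics/'+f[:-4]+'.npz',**d); return d
def cast(d,px,z):
    f=210/np.tan(np.radians(float(d['fov_y']))/2); T=d['world_from_camera']
    out=[]
    for u,v in px:
        r=T[:3,:3]@np.array([(u-d['cx'])/f,(v-d['cy'])/f,1]); o=T[:3,3]; out.append(o+r*(z-o[2])/r[2])
    return np.array(out)
def proj(d,P):
    f=210/np.tan(np.radians(float(d['fov_y']))/2); T=np.linalg.inv(d['world_from_camera'])
    c=np.asarray(P)@T[:3,:3].T+T[:3,3]; return np.c_[c[:,0]/c[:,2]*f+d['cx'],c[:,1]/c[:,2]*f+d['cy']]
E
python3 - <<'E'
from h import *
np.set_printoptions(precision=4,suppress=True)
for n in('top','side'):
    d=cap(n,n+'0.png'); print(n,d['fov_y'],d['cx'],d['cy'],d['world_from_camera'])
print(arm.get_state())
E
```

```text
top 42.452235561386246 270.995203566436 210.5209164760306 [[ 0.0106 -0.9813  0.1921  0.348 ]
 [-0.9999 -0.0111 -0.0011 -0.1775]
 [ 0.0032 -0.1921 -0.9814  0.9296]
 [ 0.      0.      0.      1.    ]]
side 43.57437653147822 270.6145199740506 202.26410290913844 [[-0.9189 -0.2445  0.3096  0.2513]
 [-0.3945  0.5799 -0.7128  0.4694]
 [-0.0053 -0.7771 -0.6293  0.6366]
 [ 0.      0.      0.      1.    ]]
{'t': 0.1, 'qpos': array([-1.3342,  0.3339,  0.0399,  1.4662, -0.0134,  1.3433, -0.0585]), 'joint_velocities': array([ 0.0003, -0.0019,  0.0002, -0.0018, -0.0006,  0.0011,  0.0023]), 'tau': array([  0.0051, -65.7802,   1.3408, -40.4715,  -0.0596,   0.0408,
         0.0001]), 'tcp_pos': array([0.2141, 0.6133, 0.2217]), 'tool_rot': array([-0.525 , -3.0973,  0.0024]), 'ft_force': array([-0.3486,  0.1507,  1.0058]), 'ft_torque': array([-0.0088, -0.0415, -0.0188]), 'gripper_force': 0.0, 'width': 0.08693747095616737}
```

View pics/top0.png

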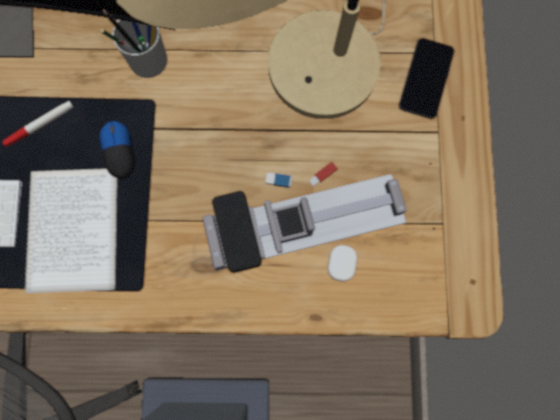

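View pics/side0.png

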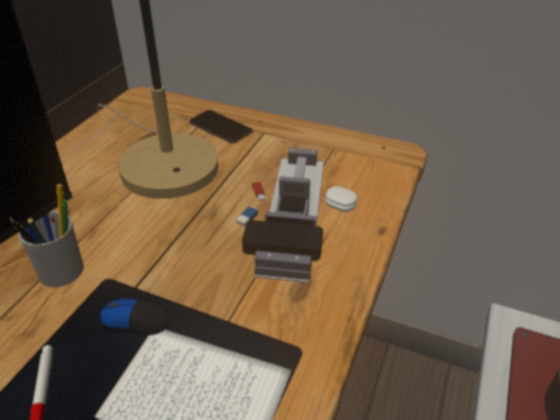

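The top view shows the holder running from (210,240) to (405,195), with the adapter at (237,232), the pad at about (290,222) and the backstop at about (306,215). The eraser, USB stick and earphone case are beside it. The side view agrees. Next I'll enlarge a crop to measure.

```bash
python3 - <<'E'
from h import *
np.set_printoptions(precision=4,suppress=True)
a=cv2.imread('pics/top0.png')[160:290,195:420]; b=cv2.imread('pics/side0.png')[140:290,200:370]
cv2.imwrite('pics/c1.png',cv2.resize(a,None,fx=3.5,fy=3.5,interpolation=cv2.INTER_CUBIC))
cv2.imwrite('pics/c2.png',cv2.resize(b,None,fx=4,fy=4,interpolation=cv2.INTER_CUBIC))
E
```

```text
(no output)
```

View pics/c1.png

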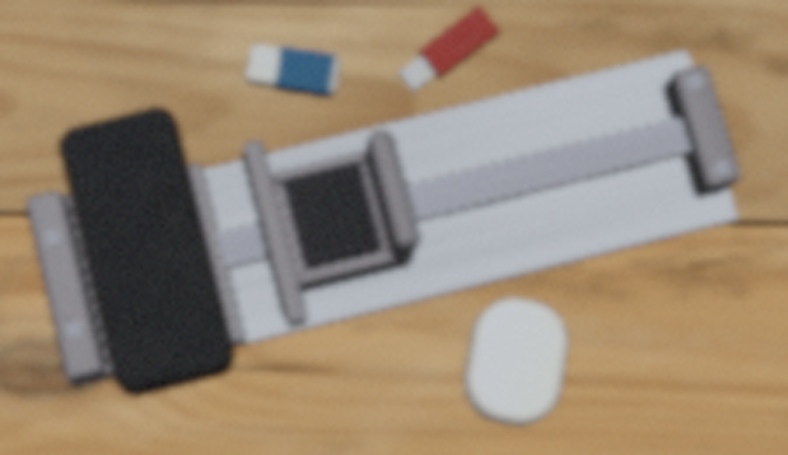

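View pics/c2.png

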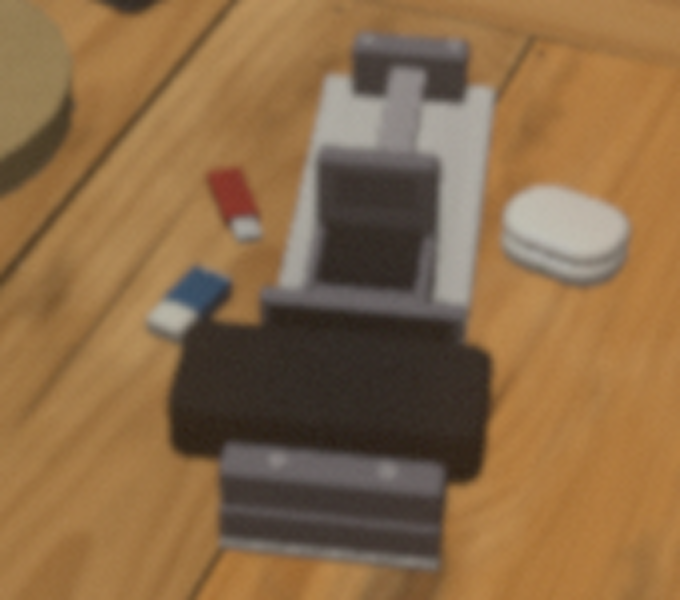

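Crop 1 (top, x3.5) shows the pad corners at (287,182), (362,163), (383,255) and (303,270). It also shows the backstop top, the base edges and the end stop.

```bash
python3 - <<'E'
from h import *
np.set_printoptions(precision=4,suppress=True)
d=np.load('pics/top0.npz')
g=lambda L:np.array(L)/3.5+[194.6,159.6]
pad=cast(d,g([(287,182),(362,163),(383,255),(303,270)]),.051); print('pad',pad,pad.mean(0),[np.linalg.norm(pad[i]-pad[i-1]) for i in range(4)])
be=cast(d,g([(205,165),(686,50),(738,218),(240,342)]),.008)
for i,j in((0,1),(3,2)): v=be[j]-be[i]; print('ang',np.degrees(np.arctan2(v[1],v[0])))
v=be[2]-be[1]; print('end edge w',np.linalg.norm(v),np.degrees(np.arctan2(v[1],v[0])),be)
bs=cast(d,g([(373,133),(388,130),(414,243),(400,253)]),.082); print('bs',bs,bs.mean(0),[np.linalg.norm(bs[i]-bs[i-1]) for i in range(4)])
s=np.load('pics/side0.npz'); h=lambda L:np.array(L)/4+[199.6,139.6]
b2=cast(s,h([(318,150),(440,155)]),.082); print('bs side',b2,b2.mean(0),np.linalg.norm(b2[1]-b2[0]))
p2=cast(s,h([(322,228),(425,230),(425,298),(314,290)]),.051);print('pad side',p2.mean(0))
ad=cast(d,g([(65,140),(178,112),(230,372),(125,390)]),.057);print('ad',ad,ad.mean(0))
es=cast(d,g([(680,72),(706,66),(737,180),(712,188)]),.036);print('es',es.mean(0))
E
```

```text
pad [[ 0.5183 -0.1878  0.051 ]
 [ 0.5279 -0.2233  0.051 ]
 [ 0.4839 -0.2332  0.051 ]
 [ 0.4764 -0.1957  0.051 ]] [ 0.5016 -0.21    0.051 ] [np.float64(0.04265317161804477), np.float64(0.03673158140340029), np.float64(0.04507078424417876), np.float64(0.03825331539251366)]
ang -75.62329415181784
ang -75.35279199961533
end edge w 0.0885875408872348 -164.9513849532197 [[ 0.5348 -0.1475  0.008 ]
 [ 0.5966 -0.3886  0.008 ]
 [ 0.511  -0.4116  0.008 ]
 [ 0.4469 -0.1661  0.008 ]]
bs [[ 0.5357 -0.2267  0.082 ]
 [ 0.5371 -0.2336  0.082 ]
 [ 0.4848 -0.2453  0.082 ]
 [ 0.4801 -0.2389  0.082 ]] [ 0.5094 -0.2361  0.082 ] [np.float64(0.056845873392133435), np.float64(0.0070414081187792675), np.float64(0.053639335407686624), np.float64(0.007884413987329704)]
bs side [[ 0.5383 -0.2302  0.082 ]
 [ 0.487  -0.2478  0.082 ]] [ 0.5126 -0.239   0.082 ] 0.05428069780702719
pad side [ 0.5011 -0.2023  0.051 ]
ad [[ 0.5362 -0.0829  0.057 ]
 [ 0.5503 -0.1359  0.057 ]
 [ 0.4277 -0.1623  0.057 ]
 [ 0.419  -0.1141  0.057 ]] [ 0.4833 -0.1238  0.057 ]
es [ 0.5511 -0.3919  0.036 ]
```

```bash
python3 - <<'E'
from h import *
from scipy.spatial.transform import Rotation as Ro
np.set_printoptions(precision=4,suppress=True)
s=arm.get_state(); R=Ro.from_rotvec(s['tool_rot']).as_matrix(); print(R)
for w in([.30,.50,.2],[.42,.25,.16],[.47,.0,.14],[.5015,-.209,.13]): print(R.T@(np.array(w)-s['tcp_pos']))
e=np.radians(-75.4); tx=-np.array([np.cos(e),np.sin(e),0]); T=np.c_[tx,np.cross([0,0,-1],tx),[0,0,-1]]
print(np.degrees(Ro.from_matrix(R.T@T).as_rotvec()))
d=np.load('pics/top0.npz'); print(cast(d,[(325,65),(145,60)],0))
E
```

```text
[[-0.9441  0.3295 -0.0004]
 [ 0.3295  0.9441 -0.0015]
 [-0.0001 -0.0015 -1.    ]]
[-0.1184 -0.0786  0.0219]
[-0.3141 -0.275   0.0622]
[-0.4437 -0.4946  0.0825]
[-0.5423 -0.6815  0.0928]
[-0.0763  0.048  56.1592]
[[ 0.8055 -0.2756  0.    ]
 [ 0.8113  0.0577  0.    ]]
```

jog_arm([
  [-0.045,-0.03,0.01,0,0,0,0],
  [-0.085,-0.058,0.018,0,0,0,0],
  [-0.125,-0.09,0.025,0,0,8,0],
  [-0.164,-0.13,0.033,0,0,16,0],
  [-0.204,-0.168,0.041,0,0,24,0],
  [-0.243,-0.206,0.049,0,0,32,0],
  [-0.281,-0.243,0.057,0,0,40,0],
  [-0.314,-0.278,0.062,0,0,48,0],
  [-0.342,-0.324,0.066,0,0,56,0],
  [-0.37,-0.371,0.07,0,0,56,0],
  [-0.397,-0.417,0.074,0,0,56,0],
  [-0.423,-0.461,0.078,0,0,56,0],
  [-0.444,-0.495,0.082,0,0,56,0],
  [-0.464,-0.532,0.085,0,0,56,0],
  [-0.484,-0.57,0.088,0,0,56,0],
  [-0.504,-0.608,0.09,0,0,56,0],
  [-0.524,-0.646,0.092,0,0,56,0],
  [-0.542,-0.681,0.093,0,0,56,0],
  [-0.542,-0.681,0.093,0,0,56,0],
  [-0.542,-0.681,0.093,0,0,56,0],
])

```text
t: 2.6
tcp_pos: [0.5012, -0.2073, 0.1292]
tool_rot: [-1.917, -2.488, 0.0]
ft_force: [0.1, 0.3, -0.5]
width: 0.0007
gripper_force: 0.0
```

```bash
python3 - <<'E'
from h import *
np.set_printoptions(precision=4,suppress=True)
s=arm.get_state(); print(s)
cs={n:cap(n,n+'1.png') for n in('top','side','wrist')}
a=cs['top']['img'][130:300,180:420];b=cs['side']['img'][100:290,180:380]
w=cv2.resize(cs['wrist']['img'],(373,280))
o=np.zeros((600,800,3),np.uint8)
o[:283,:400]=cv2.resize(a,(400,283));o[:380,400:]=cv2.resize(b,(400,380));o[300:580,:373]=w
cv2.imwrite('pics/m1.png',o[:,:,::-1])
E
```

```text
{'t': 2.6, 'qpos': array([-0.3873,  0.2313,  0.7991,  1.8761, -0.1844,  1.1106,  0.7386]), 'joint_velocities': array([-0.0196, -0.0109, -0.0095,  0.0027,  0.0011,  0.0013,  0.0001]), 'tau': array([  1.3801, -39.7212,   7.8439, -36.7072,   0.0903,   0.0317,
         0.0648]), 'tcp_pos': array([ 0.5012, -0.2073,  0.1292]), 'tool_rot': array([-1.9173, -2.4876,  0.0005]), 'ft_force': array([ 0.1252,  0.3218, -0.4566]), 'ft_torque': array([-0.063 ,  0.0218,  0.0371]), 'gripper_force': 0.0, 'width': 0.0006948999393610152}
```

View pics/m1.png

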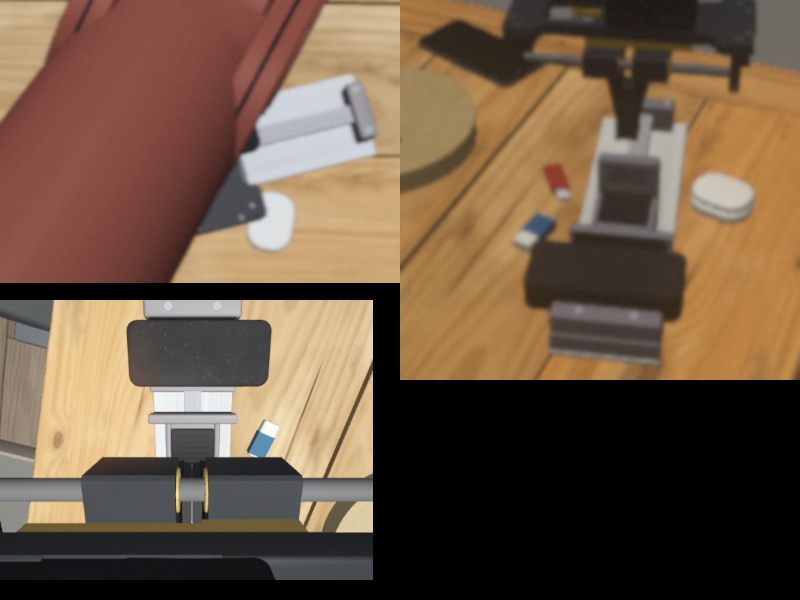

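The wrist view shows the closed fingers centred across the pad (pad edges at panel x 170 to 215, fingers at 191). The pad's front edge is at panel (192,429). Everything else is undisturbed. One quick check along the bar before descending.

```bash
python3 - <<'E'
from h import *
d=np.load('pics/wrist1.npz')
print(cast(d,[(170*1.5,193),(215*1.5,193),(288,193)],.051)); print(proj(d,[[.4967,-.1906,.051],[.5012,-.2073,.051],[.5012,-.2073,.1292]]))
g=cv2.cvtColor(d['img'],6); print(g[170:240:2,288])
E
```

```text
[[ 0.47681917 -0.19488304  0.051     ]
 [ 0.51947848 -0.18355031  0.051     ]
 [ 0.49767534 -0.18934246  0.051     ]]
[[286.06642544 194.44673684]
 [286.18901442 219.91956796]
 [285.44164886 265.0279139 ]]
[ 82 156 190 192 189 187 186 170 176 190 190 148  67  78  82  82  77  75
  78  77  78  70  73  75  74  68  69  71  72  67  64  67  68  67  60]
```

jog_arm([
  [0,0,0.03,0,0,0,0],
  [0,0,0.055,0,0,0,0],
  [0,0,0.07,0,0,0,0],
  [0,0,0.077,0,0,0,0],
  [0,0,0.081,0,0,0,0],
  [0,0,0.083,0,0,0,0],
  [0,0,0.083,0,0,0,0],
])

```text
t: 3.62
tcp_pos: [0.5018, -0.208, 0.0472]
tool_rot: [1.917, 2.488, 0.001]
ft_force: [-1.9, 0.9, 4.4]
width: 0.0005
gripper_force: 2.6
```

jog_arm([
  [0,0,0.002,0,0,0,0],
  [0,0,0.0035,0,0,0,0],
  [0,0,0.0035,0,0,0,0],
])

```text
t: 4.0
tcp_pos: [0.5024, -0.2095, 0.0453]
tool_rot: [1.918, 2.485, 0.001]
ft_force: [-4.9, -0.9, 20.9]
width: 0.0006
gripper_force: 10.2
```

jog_arm([
  [-0.004,0,0,0,0,0,0],
  [-0.008,0,0,0,0,0,0],
  [-0.012,0,0,0,0,0,0],
  [-0.018,0,0,0,0,0,0],
  [-0.025,0,0,0,0,0,0],
  [-0.033,0,0,0,0,0,0],
  [-0.041,0,0,0,0,0,0],
  [-0.05,0,0,0,0,0,0],
  [-0.05,0,0,0,0,0,0],
])

```text
t: 5.12
tcp_pos: [0.5154, -0.2589, 0.0454]
tool_rot: [1.917, 2.483, 0.0]
ft_force: [-4.8, -2.8, 15.4]
width: -0.0
gripper_force: 7.8
```

```bash
python3 - <<'E'
from h import *
b=cap('side','side2.png')['img'][100:290,180:380];w=cap('wrist','wrist2.png')['img']
o=np.zeros((420,800,3),np.uint8);o[:380,:400]=cv2.resize(b,(400,380));o[:300,400:]=cv2.resize(w,(400,300))
cv2.imwrite('pics/m2.png',o[:,:,::-1]); print(arm.get_state()['ft_force'])
E
```

```text
[-3.72038415 -2.79918668 15.09030959]
```

View pics/m2.png

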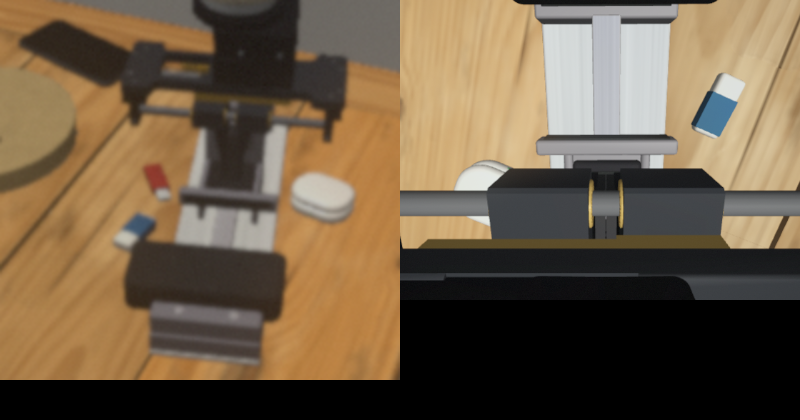

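The side view shows the jaw plate (230,197) has moved well clear of the adapter, following the finger. I'll continue.

jog_arm([
  [-0.006,0,0,0,0,0,0],
  [-0.014,0,0,0,0,0,0],
  [-0.022,0,0,0,0,0,0],
  [-0.03,0,0,0,0,0,0],
  [-0.038,0,0,0,0,0,0],
  [-0.046,0,0,0,0,0,0],
  [-0.054,0,0,0,0,0,0],
  [-0.062,0,0,0,0,0,0],
  [-0.07,0,0,0,0,0,0],
  [-0.078,0,0,0,0,0,0],
  [-0.085,0,0,0,0,0,0],
  [-0.085,0,0,0,0,0,0],
])

```text
t: 6.72
tcp_pos: [0.5371, -0.3408, 0.0455]
tool_rot: [1.916, 2.484, -0.0]
ft_force: [-1.4, -2.3, 12.0]
width: 0.0007
gripper_force: 6.0
```

jog_arm([
  [-0.005,0,0.0005,0,0,0,0],
  [-0.01,0,0.001,0,0,0,0],
  [-0.015,0,0.001,0,0,0,0],
  [-0.019,0,0.001,0,0,0,0],
  [-0.022,0,0.001,0,0,0,0],
  [-0.022,0,0.001,0,0,0,0],
])

```text
t: 7.48
tcp_pos: [0.5429, -0.3552, 0.045]
tool_rot: [-1.912, -2.488, -0.011]
ft_force: [-10.9, 21.1, 34.4]
width: 0.0005
gripper_force: 17.2
```

jog_arm([
  [0.001,0,-0.002,0,0,0,0],
  [0.003,0,-0.006,0,0,0,0],
  [0.004,0,-0.012,0,0,0,0],
  [0.006,0,-0.018,0,0,0,0],
  [0.01,0,-0.025,0,0,0,0],
  [0.013,0,-0.04,0,0,0,0],
  [0.013,0,-0.07,0,0,0,0],
  [0.013,0,-0.1,0,0,0,0],
  [0.02,0,-0.12,0,0,0,0],
  [0.07,0,-0.12,0,0,0,0],
  [0.12,0,-0.12,0,0,0,0],
  [0.17,0,-0.12,0,0,0,0],
  [0.22,0,-0.12,0,0,0,0],
  [0.27,0,-0.12,0,0,0,0],
  [0.32,0,-0.12,0,0,0,0],
  [0.37,0,-0.12,0,0,0,0],
  [0.42,0,-0.12,0,0,0,0],
  [0.42,0,-0.12,0,0,0,0],
])

```text
t: 9.72
tcp_pos: [0.4332, 0.0499, 0.1622]
tool_rot: [-1.909, -2.494, -0.001]
ft_force: [1.1, -0.0, 0.2]
width: 0.0006
gripper_force: 0.0
```

```bash
python3 - <<'E'
from h import *
a=cap('top','top3.png')['img'][160:290,195:420];b=cap('side','side3.png')['img'][100:290,180:380]
o=np.zeros((600,800,3),np.uint8);o[:260,:450]=cv2.resize(a,(450,260));o[265:600,:352]=cv2.resize(b,(352,335))
cv2.imwrite('pics/m3.png',o[:,:,::-1]); print(arm.get_state()['ft_force'])
E
```

```text
[-0.20169469  0.22580422 -0.36914062]
```

View pics/m3.png

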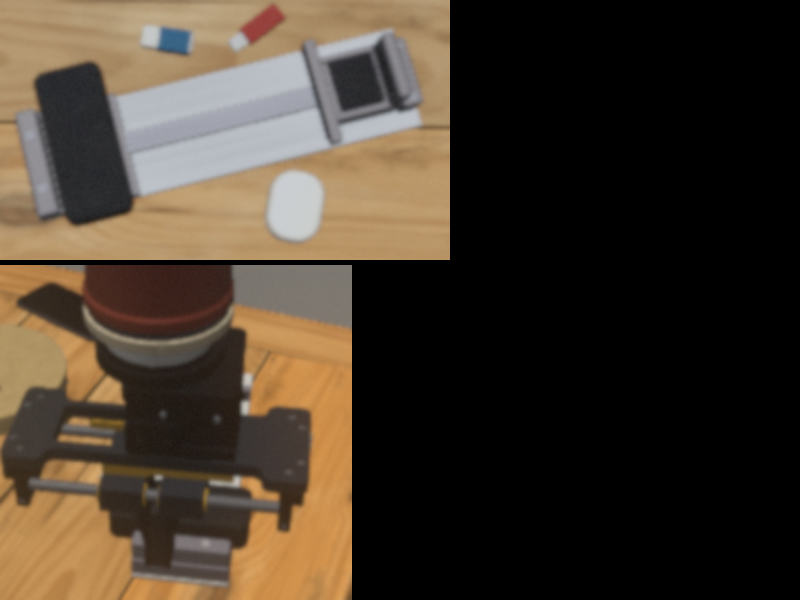

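The jaw's backstop sits against the end stop, with the pad centre at panel (357,82). The adapter and the bystanders look unmoved. I'll check numerically that the jaw hasn't slipped back.

```bash
python3 - <<'E'
from h import *
d=np.load('pics/top3.npz'); e=np.array([.2538,-.9673]); o=np.array([.5107,-.2358])
g=lambda L:np.array(L)/2+[194.75,159.75]
for n,L,z in(('pad',[(327,57),(375,48),(388,108),(340,117)],.051),('plate top',[(305,42),(313,40),(340,138),(330,142)],.044),('bs top',[(382,35),(391,33),(407,97),(397,105)],.082)):
    p=cast(d,g(L),z).mean(0)[:2]; print(n,p,(p-o)@e)
t=np.load('pics/top0.npz')['img'].astype(int); df=np.abs(t-d['img']).max(2)
for n,(x0,y0,x1,y1) in dict(adapter=(205,185,258,275),eraser=(262,170,294,190),usb=(307,160,340,187),case=(325,242,360,284)).items(): print(n,(df[y0:y1,x0:x1]>50).sum())
print('axis gaps', (cast(np.load('pics/top0.npz'),[(391,201)],.036)))
E
```

```text
pad [ 0.53824287 -0.34877316] 0.11626932323138109
plate top [ 0.53281036 -0.32016433] 0.08721723096014378
bs top [ 0.54423838 -0.37259843] 0.14083716483133535
adapter 0
eraser 0
usb 0
case 0
axis gaps [[ 0.54168133 -0.381316    0.036     ]]
```

```bash
python3 -c "
from h import *
print(arm.close_job())"
```

```text
the job is handed in; nothing more can be done
None
```

I pressed the release, pushed the jaw back until it met the end stop, lifted off and handed the job in; the last top view shows the jaw at the end stop and the adapter and bystanders unmoved, but the hand-in returned no verdict and I did not measure the release springing up.

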